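# Lay the painting panel face up in the drip tray

### The arm

A 6-joint arm with a two-finger parallel gripper is mounted at the origin on the work surface. World frame = base frame: x ahead of the robot, y to its left, z up, the work surface at z = 0. Lengths are in m, angles in rad, forces in N, time in s.
With the tool pointing down it reaches from about 0.35 to 0.85 m from the base axis. Payload 8.1 kg.
Tool frame: the origin (TCP) lies at the centre of the arm's flange, where the gripper is bolted on; the fingertips stand 186 mm ahead of it and the grasp point (between the pads) lies 167 mm ahead of it; z points along the fingers, y is the direction in which the jaws open and shut (so a half turn about z gives the same grasp; the last joint's range is limited). The gripper opens to 93 mm and grips with 3 to 60 N. Pads are 15 mm wide; open, the fingers measure 128 mm over their backs; the gripper's body (75 mm by 188 mm) begins 65 mm behind the grasp point.
Start: joints at [-1.356, 0.13, 1.488, -0, 1.523, -0.085], TCP at [0.177, -0.573, 0.405] pointing down, gripper open.
Joint ranges: [-2.96, 2.96], [-0.89, 2.26], [0.02, 2.5], [-1.34, 4.48], [0, 2.73], [-2.66, 2.66]. Speed limits (rad/s): [2.39, 2.39, 2.79, 3.14, 3.14, 3.14].

### API

Orientations are given as a rotation vector (axis times angle).
In Python, from plant import robot, viewer, order gives the robot as it stands.
- The arm moves only by the tool apply_moves, never from a script. Its argument "deltas" is a list of rows, each a list of 3 entries, a list of its own where there are three numbers: the finger opening in mm, from 0 to 93, then the shift along the tool's x, y, z in mm, then the turn about the tool's z in rad. In form: [[grip, [dx, dy, dz], yaw], ...]. A call has 1 to 5 rows; each row shifts and turns the commanded pose from where the row before left it, along the tool's axes as they then stand; what a row does not reach is not made up. A row lasts 1/8 s, in which the tool goes at most 62.5 mm and 10.7 degrees, less where a joint would pass 70% of its speed; a pose out of reach is approached as far as the arm can. A call is refused whole if a number of a shift passes 62.5 or a number of a turn 0.188, either way. A call with a gripper value outside its range is refused whole. The fingers move at their own pace and stop on an object; "grip_force" is the grip in N (left out, the last holds). Time passes only in rows, so rows that do not move let the fingers close. It gives the time, the measured TCP pose, the force and the opening at its end, in the units of the state.
- robot.read_state(): the state, without advancing time (a new reading comes with each control period).
- viewer.read_camera(name): name is "scene" or "side" or "wrist"; returns the picture (384x512x3 uint8, blue, green, red); there is no depth.
- viewer.get_calibration(name): a dict with "fx", "fy", "cx", "cy" (pixels), "distortion" ([k1, k2, p1, p2, k3] as OpenCV has them; the pictures are not rectified), "R" (3x3) and "t" (3): a world point X has camera coordinates R X + t. Camera axes: x right, y down, z forward; pixel columns grow to the right and rows downward; lengths in m; the calibration is good to about 2 mm. A picture is of the moment at which its call begins: read the wrist's pose just before it. get_calibration takes no time and is no camera call; for the wrist camera it gives the pose at the moment of the call.
- order.close_job(): hands the job in, once; it reports no verdict.
The state is a dict: "t": time; "q": joint angles; "dq": joint speeds; "joint_torque": joint torques, N m; "tool_pos": TCP position; "orientation": TCP orientation; "force": force on the tool from outside, world axes, zero at the start; "wrist_torque": the same for the moment, N m; "opening": finger opening in m.
Only numpy, scipy, OpenCV 4.12 (cv2) and the standard library are available. Lean on these libraries where they do the work, as an engineer would, in place of code of your own. Each camera call takes 0.05 s, during which the arm holds its last target. There are 200 camera calls.

### The job

The small square painting panel stands on edge in the big metal tray. Push it over with your fingertips so that it lands on its back with the plain white painting face up, then push it along until it lies flat in the middle of the tray, ready for pouring paint. Only push it, never lift or carry it; leave the paper cup and the two paint bottles standing where they are.

Things in the scene. Friction and masses are not known exactly. Their poses are not given: they have to be found in the camera images.
- panel: Loose painting panel, 0.1-0.2 kg, 100 x 100 mm, 24 mm thick: a flat white board (4 mm) on a bare wooden frame (bars 14 mm wide, 20 mm deep) that leaves the back hollow. Origin at its centre. x points out of the white face; y, z lie in its plane along the edges. It starts on edge (z up) near the tray's middle, facing any way; leant about 15 degrees it falls by itself. Lying, it slides when pushed.
- tray: Fixed shallow dark non-stick baking tray, 380 x 530 mm outside (x by y), floor 3 mm thick, walls 3 mm thick, rim 22 mm above the table (rolled bead to 25 mm). Origin at the centre of its underside, on the table; x and y along its shorter and longer sides, z up. It does not move when pushed.
- cup: Bystander: small empty paper cup, 60 mm across the rim, 55 mm high, standing in the tray near the middle or a corner of its +y end. Origin at the centre of its underside.
- bottle_left: Bystander: plastic paint bottle with white cap, 52 mm across, 150 mm high, standing on the table beyond the tray's +y end. Origin at the centre of its underside.
- bottle_right: Bystander: plastic paint bottle with white cap, 52 mm across, 150 mm high, standing on the table beyond the tray's -y end. Origin at the centre of its underside.
There are look-alikes about, which are no part of the job. What is meant by the panel is not blue or turquoise, and is the larger of those in its own colour.

How it is judged:
At the end, for the whole second after the job is handed in: The panel lies still and flat on the tray floor (within 0.08 rad), white face up, its centre within 30 mm of the tray's centre; the cup and both bottles stand upright within 20 mm of where they were (angle between panel's own x axis and vertical below 0.08 rad and horizontal distance between panel and tray below 0.03 m and z of panel in the frame of tray below 0.019 m and linear speed of panel below 0.01 m/s and distance of each of cup, bottle_left, bottle_right from where it was at the start of the episode below 0.02 m and angle between each of cup, bottle_left, bottle_right's own z axis and vertical below 0.1 rad); the robot touches nothing.
It fails at once if the panel is lifted or carried (z of panel in the frame of tray above 0.07 m or (angle between panel's own x axis and vertical below 0.9 rad and z of panel in the frame of tray above 0.062 m) or (angle between panel's own x axis and vertical below 0.1 rad and z of panel in the frame of tray above 0.029 m) or (angle between panel's own x axis and vertical below 0.3 rad and z of panel in the frame of tray above 0.042 m)).
It fails at once if the cup is knocked over or shoved away (distance of cup from where it was at the start of the episode above 0.03 m or angle between cup's own z axis and vertical above 0.5 rad).
It fails at once if the left bottle is knocked over or shoved away (distance of bottle_left from where it was at the start of the episode above 0.03 m or angle between bottle_left's own z axis and vertical above 0.5 rad).
It fails at once if the right bottle is knocked over or shoved away (distance of bottle_right from where it was at the start of the episode above 0.03 m or angle between bottle_right's own z axis and vertical above 0.5 rad).
It also fails if it takes over 53 s, if anything falls off the work surface, if the arm or the gripper's body presses on something with over 40 N, if the wrist force passes 120 N, or if a joint passes its speed limit or range.

## Working session

There is one attempt and no reset: what is moved stays moved. The work goes in short steps, Python scripts to look and compute and a tool call to move; the robot and the scene stay as the last step left them, time stands still between calls to the robot, and variables do not carry over. Pictures are saved under pics/ and viewed, about 8 in all and at most 12, crops included, and the job is handed in when it is done.

Besides the shell and the picture viewer there is one more tool, called as name(argument=value, ...), one argument or row to a line, values as JSON. apply_moves: Moves the arm, as the interface text tells. Its arguments: {"type":"object","properties":{"deltas":{"type":"array"},"grip_force":{"type":"number"}},"required":["deltas"]}

```bash
mkdir -p pics
cat > h.py <<'E'
import numpy as np, cv2
from plant import robot, viewer, order
def cal(n):
    c=viewer.get_calibration(n)
    K=np.array([[c["fx"],0,c["cx"]],[0,c["fy"],c["cy"]],[0,0,1.]])
    return K,np.array(c["distortion"]),np.array(c["R"]),np.array(c["t"])
def ray(C,p):
    K,d,R,t=C
    u=cv2.undistortPoints(np.array(p,float).reshape(-1,1,2),K,d).reshape(-1,2)
    v=np.c_[u,np.ones(len(u))]@R
    return -R.T@t, v/np.linalg.norm(v,axis=1)[:,None]
def plane(C,p,z):
    o,v=ray(C,p); return o+v*((z-o[2])/v[:,2])[:,None]
def proj(C,X):
    K,d,R,t=C
    return cv2.projectPoints(np.array(X,float).reshape(-1,1,3),cv2.Rodrigues(R)[0],t,K,d)[0].reshape(-1,2)
def tri(C1,p1,C2,p2):
    o1,a=ray(C1,p1);o2,b=ray(C2,p2);out=[]
    for i in range(len(a)):
        s=np.linalg.lstsq(np.c_[a[i],-b[i]],o2-o1,rcond=None)[0]
        P,Q=o1+s[0]*a[i],o2+s[1]*b[i]; out.append(np.r_[(P+Q)/2,np.linalg.norm(P-Q)])
    return np.array(out)
E
python3 - <<'E'
from h import *
np.set_printoptions(precision=3,suppress=True)
for n in("scene","side"):
    cv2.imwrite(f"pics/{n}0.png",viewer.read_camera(n)); C=cal(n); print(n,C[0][0],-C[2].T@C[3],C[2][2])
s=robot.read_state();print(s)
E
```

```text
scene [442.268   0.    251.104] [1.137 0.132 0.999] [-0.542 -0.095 -0.835]
side [375.949   0.    252.396] [ 0.284 -0.565  0.628] [ 0.302  0.699 -0.648]
{'t': 0.1, 'q': array([-1.356,  0.131,  1.489,  0.   ,  1.523, -0.085]), 'dq': array([-0.001, -0.   , -0.002, -0.002,  0.001,  0.001]), 'joint_torque': array([  0.   , -56.134, -49.31 ,   0.077,   0.029,  -0.   ]), 'tool_pos': array([ 0.177, -0.573,  0.404]), 'orientation': array([-3.105, -0.469,  0.   ]), 'force': array([0.65 , 0.428, 0.34 ]), 'wrist_torque': array([-0.035, -0.026,  0.013]), 'opening': 0.09266826954304555}
```

View pics/scene0.png

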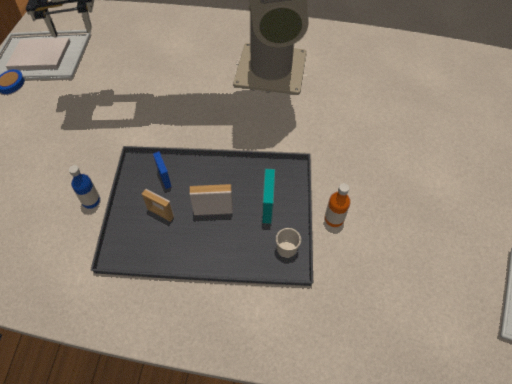

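View pics/side0.png

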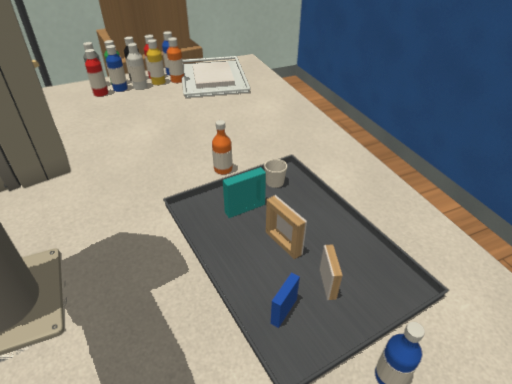

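The scene picture shows a wooden board with its white face towards the camera at (211,200), a wood one at (158,205), a blue one at (162,170), a turquoise one at (268,195), and the cup at (288,242). The side picture shows the hollow back of the central one at (285,227) and the other wood one at (331,272). Candidates are the two wood ones, and the larger should be the panel. A close crop will check this.

Run:
```python
from h import *
a=cv2.imread("pics/scene0.png")[140:290,90:320]; b=cv2.imread("pics/side0.png")[150:310,200:360]
a=cv2.resize(a,None,fx=3.4,fy=3.4,interpolation=cv2.INTER_CUBIC)[:, :]
b=cv2.resize(b,None,fx=3.4,fy=3.4,interpolation=cv2.INTER_CUBIC)
cv2.imwrite("pics/ca.png",a);cv2.imwrite("pics/cb.png",b)
np.set_printoptions(precision=3,suppress=True)
C=cal("scene")
print(plane(C,[(123,149),(312,153),(311,281),(98,274)],.025))
```

```text
[[ 0.432 -0.364  0.025]
 [ 0.354  0.167  0.025]
 [ 0.733  0.203  0.025]
 [ 0.807 -0.299  0.025]]
```

View pics/ca.png

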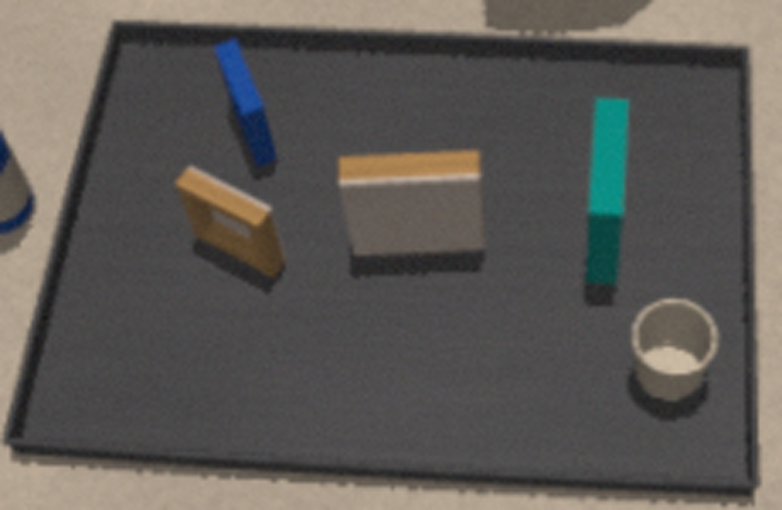

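View pics/cb.png

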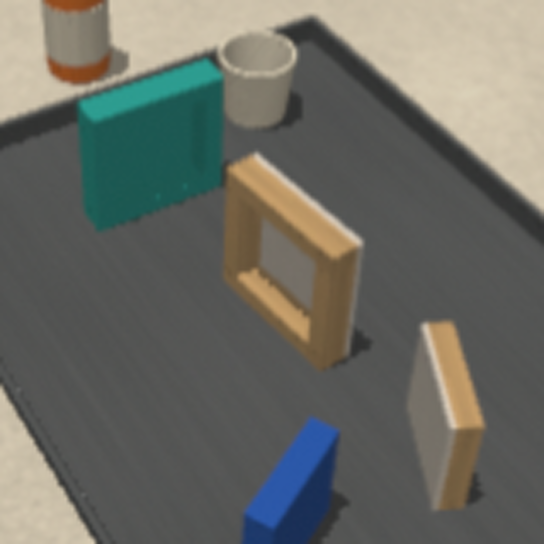

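The crops show the central board is larger than the wood one at left, with a wood frame. Its white face is towards +x in the scene crop at (415,220), and the hollow back is towards the robot in the side crop at (290,260). I'll triangulate it now.

Run:
```python
from h import *
np.set_printoptions(precision=3,suppress=True)
A,B=cal("scene"),cal("side")
a=lambda p:np.array(p)/3.4-.35+[90,140]; b=lambda p:np.array(p)/3.4-.35+[200,150]
P=tri(A,a([(343,182),(480,178),(340,157),(480,150),(354,256)]),B,b([(361,240),(256,153),(325,258),(230,170),(348,353)]))
print("panel FL FR BL BR bottomFL",P)
d=P[1,:3]-P[0,:3];print("len",np.linalg.norm(d),np.linalg.norm(P[2,:3]-P[0,:3]),"dir",np.arctan2(d[1],d[0]))
S=tri(A,a([(180,186),(272,206)]),B,b([(452,322),(483,428)]));print("small?",S)
# tray corners: near-back (-x): scene (115,24),(748,48),(752,485),(10,440) crop
T=plane(A,a([(113,24),(748,48),(752,487),(8,440)]),.025);print(T,T.mean(0))
print("sides",[np.linalg.norm(T[i]-T[i-1]) for i in range(4)])
Ts=plane(B,[(166,203),(291,158),(441,290)],.025);print("side cam tray",Ts, (Ts[0]+Ts[2])/2)
# tray corner triangulated
print("tri", tri(A,a([(113,24),(748,48),(752,487),(8,440)])[1:],B,[(166,203),(291,158),(441,290)]))
print("cup rim",plane(A,a([(674,335)]),.058),"teal top",plane(A,a([(597,98),(628,98),(623,213),(590,213)]),.10))
print("small top",plane(A,a([(195,168),(180,186),(272,206),(265,217)]),.08))
print("blue top",plane(A,a([(218,45),(237,41),(272,105),(247,110)]),.08))
```

```text
panel FL FR BL BR bottomFL [[ 0.594 -0.113  0.105  0.003]
 [ 0.572 -0.018  0.104  0.001]
 [ 0.57  -0.119  0.104  0.003]
 [ 0.55  -0.024  0.104  0.005]
 [ 0.595 -0.115  0.005  0.   ]]
len 0.0978365281361986 0.024658041303978924 dir 1.7882667781304393
small? [[ 0.611 -0.212  0.117  0.032]
 [ 0.604 -0.198  0.043  0.056]]
[[ 0.424 -0.367  0.025]
 [ 0.358  0.161  0.025]
 [ 0.738  0.203  0.025]
 [ 0.798 -0.319  0.025]] [ 0.579 -0.08   0.025]
sides [np.float64(0.3776421957637428), np.float64(0.5317891245278543), np.float64(0.38182636161992567), np.float64(0.5251627853608052)]
side cam tray [[ 0.361  0.141  0.025]
 [ 0.727  0.189  0.025]
 [ 0.786 -0.318  0.025]] [ 0.574 -0.088  0.025]
tri [[ 0.359  0.158  0.017  0.013]
 [ 0.735  0.203  0.015  0.002]
 [ 0.794 -0.318  0.019  0.008]]
cup rim [[0.648 0.135 0.058]] teal top [[0.485 0.053 0.1  ]
 [0.481 0.076 0.1  ]
 [0.58  0.087 0.1  ]
 [0.584 0.064 0.1  ]]
small top [[ 0.584 -0.231  0.08 ]
 [ 0.601 -0.237  0.08 ]
 [ 0.606 -0.165  0.08 ]
 [ 0.616 -0.168  0.08 ]]
blue top [[ 0.47  -0.248  0.08 ]
 [ 0.464 -0.235  0.08 ]
 [ 0.519 -0.19   0.08 ]
 [ 0.527 -0.208  0.08 ]]
```

The panel checks out: top z is 0.104, it is 98 mm wide and 24 mm thick, and its white face normal is at about 0.217 rad. The tray centre is about (0.579,-0.080), with sides measuring 378 x 530 mm. The plan is to go to the +x side and push the top towards -x so that it falls on its back, then slide it about 70 mm along +x.

apply_moves(
  deltas=[
    [50, [0, 0, 0], 0.083],
    [50, [42, -31.3, 0], 0],
    [50, [42, -31.3, 0], 0],
    [50, [42, -31.3, 0], 0],
    [50, [42, -31.3, 0], 0],
  ],
)

```text
t: 0.72
tool_pos: [0.3151, -0.4134, 0.4043]
orientation: [-3.123, -0.339, 0.0]
force: [0.8, -0.4, 0.4]
opening: 0.0508
```

apply_moves(
  deltas=[
    [50, [42, -31.3, 0], 0],
    [50, [42, -31.3, 0], 0],
    [50, [42, -31.3, 0], 0],
    [50, [42, -31.3, 0], 0],
    [50, [42, -31.3, 0], 0],
  ],
)

```text
t: 1.35
tool_pos: [0.4866, -0.2153, 0.4044]
orientation: [-3.123, -0.34, 0.001]
force: [0.1, -0.7, -0.9]
opening: 0.0503
```

apply_moves(
  deltas=[
    [50, [42, -31.3, 0], 0],
    [50, [42, -31.3, 0], 0],
    [50, [42, -31.3, 0], 0],
    [50, [42, -31.3, 0], 0],
    [50, [0, 0, 0], 0],
  ],
)

```text
t: 1.98
tool_pos: [0.6242, -0.0553, 0.4034]
orientation: [-3.121, -0.346, 0.002]
force: [-1.2, -1.1, -0.6]
opening: 0.0498
```

apply_moves(
  deltas=[
    [50, [0, 0, 50], 0],
    [50, [0, 0, 50], 0],
    [50, [0, 0, 28], 0],
    [50, [0, 0, 0], 0],
  ],
)

```text
t: 2.48
tool_pos: [0.6211, -0.0589, 0.2733]
orientation: [-3.122, -0.339, 0.01]
force: [-0.3, 0.0, 0.6]
opening: 0.0498
```

apply_moves(
  deltas=[
    [50, [-10, 0, 0], 0],
    [50, [-10, 0, 0], 0],
    [50, [-8, 0, 0], 0],
    [50, [-8, 0, 0], 0],
    [50, [0, 0, 0], 0],
  ],
)

```text
t: 3.1
tool_pos: [0.5873, -0.0663, 0.2771]
orientation: [3.123, 0.339, 0.001]
force: [0.3, 0.9, 0.3]
opening: 0.05
```

Run:
```python
from h import *
a=viewer.read_camera("scene")[140:290,90:320]; b=viewer.read_camera("side")[130:310,180:380]
cv2.imwrite("pics/m1.png",np.hstack([cv2.resize(a,(414,270)),cv2.resize(b,(300,270))]))
```

```text
(no output)
```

View pics/m1.png

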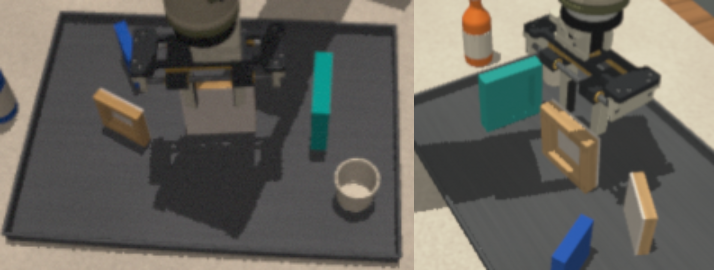

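The picture shows the panel still standing (left half, about (220,105)), with the fingertips just at the top of its white face. I'll keep pushing slowly.

apply_moves(
  deltas=[
    [50, [-7, 0, 0], 0],
    [50, [-7, 0, 0], 0],
    [50, [-7, 0, 0], 0],
    [50, [-7, 0, 0], 0],
    [50, [0, 0, 0], 0],
  ],
)

```text
t: 3.82
tool_pos: [0.5599, -0.0723, 0.2767]
orientation: [-3.123, -0.339, 0.0]
force: [0.3, 0.3, 0.4]
opening: 0.0499
```

Run:
```python
from h import *
a=viewer.read_camera("scene")[140:290,90:320]; b=viewer.read_camera("side")[130:310,180:380]
cv2.imwrite("pics/m2.png",np.hstack([cv2.resize(a,(414,270)),cv2.resize(b,(300,270))]))
```

```text
(no output)
```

View pics/m2.png

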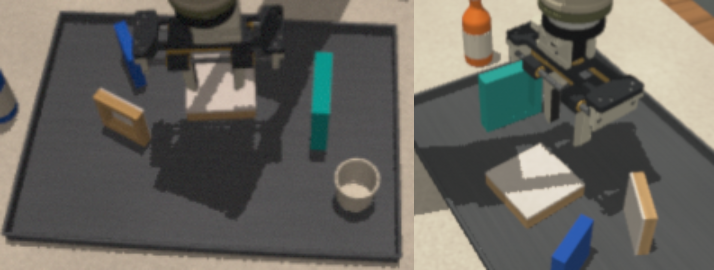

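The panel has fallen flat, white face up (left half, about (220,95)). Next I'll raise the tool and go behind it on the robot side, then measure.

apply_moves(
  deltas=[
    [50, [0, 0, -40], 0],
    [50, [-44, 0, 0], 0],
    [50, [-44, 0, 0], 0],
    [50, [-45, 0, 0], 0],
    [50, [0, 0, 0], 0],
  ],
)

```text
t: 4.55
tool_pos: [0.4285, -0.101, 0.3162]
orientation: [-3.123, -0.338, 0.001]
force: [0.3, -0.4, 1.2]
opening: 0.0502
```

```bash
cat > m.py <<'E'
from h import *
np.set_printoptions(precision=3,suppress=True)
import sys
def meas(n):
    im=viewer.read_camera(n);C=cal(n);s=robot.read_state()
    hsv=cv2.cvtColor(im,cv2.COLOR_BGR2HSV)
    roi=np.zeros(im.shape[:2],np.uint8)
    cv2.fillConvexPoly(roi,proj(C,[(.43,-.16,.027),(.43,.03,.027),(.67,.04,.027),(.66,-.15,.027)]).astype(np.int32),255)
    m=((hsv[...,2]>85)&(hsv[...,1]<70)).astype(np.uint8)*255&roi
    cs=cv2.findContours(cv2.morphologyEx(m,cv2.MORPH_OPEN,np.ones((3,3))),0,2)[0]
    c=max(cs,key=cv2.contourArea)
    W=plane(C,c.reshape(-1,2).astype(float),.027)[:,:2]*1000
    r=cv2.minAreaRect(W.astype(np.float32)); print(n,s["t"],r); print(cv2.boxPoints(r))
    cv2.drawContours(im,[c],-1,(0,0,255),1); return im
a=meas("scene");b=meas("side")
cv2.imwrite(sys.argv[1],np.hstack([cv2.resize(a[140:290,90:320],(460,300)),cv2.resize(b[130:310,180:380],(333,300))]))
print(robot.read_state()["tool_pos"],robot.read_state()["force"])
E
python3 m.py pics/m3.png
```

```text
scene 4.6 ((508.096923828125, -83.27368927001953), (102.16776275634766, 101.76467895507812), 13.083216667175293)
[[ 446.821  -45.276]
 [ 469.857 -144.399]
 [ 569.373 -121.272]
 [ 546.337  -22.148]]
side 4.65 ((552.404541015625, -57.762794494628906), (242.1612548828125, 190.50538635253906), 2.5322539806365967)
[[ 427.234   32.047]
 [ 435.651 -158.272]
 [ 677.575 -147.573]
 [ 669.159   42.746]]
[ 0.431 -0.101  0.317] [ 0.225 -0.039 -0.506]
```

View pics/m3.png

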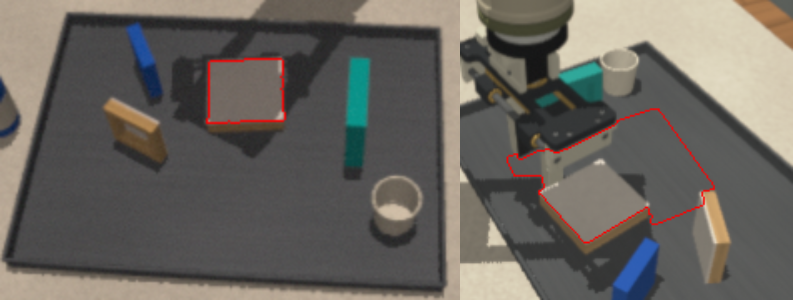

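The scene view puts the panel face centre at (0.508,-0.083), about 102 mm square, yaw 0.228 rad. The side mask leaked onto the gripper and tray, so I'm ignoring it for now. The panel needs about 70 mm along +x. I'll descend behind it.

apply_moves(
  deltas=[
    [50, [0, 0, 50], 0],
    [50, [0, 0, 40], 0],
    [50, [0, 0, 15], 0],
    [50, [0, 0, 9], 0],
    [50, [0, 0, 0], 0],
  ],
)

```text
t: 5.28
tool_pos: [0.4312, -0.1009, 0.2033]
orientation: [3.123, 0.34, 0.001]
force: [-0.1, 0.3, -0.3]
opening: 0.0501
```

apply_moves(
  deltas=[
    [50, [8, 0, 0], 0],
    [50, [8, 0, 0], 0],
    [50, [6, 1.3, 0], 0],
    [50, [6, 1.3, 0], 0],
    [50, [6, 1.3, 0], 0],
  ],
)

```text
t: 5.9
tool_pos: [0.4648, -0.0973, 0.2027]
orientation: [-3.123, -0.34, 0.001]
force: [-1.5, 0.0, 1.5]
opening: 0.0498
```

apply_moves(
  deltas=[
    [50, [6, 1.3, 0], 0],
    [50, [6, 1.3, 0], 0],
    [50, [6, 1.3, 0], 0],
    [50, [6, 1.3, 0], 0],
    [50, [0, 0, 0], 0],
  ],
)

```text
t: 6.52
tool_pos: [0.4897, -0.0972, 0.2029]
orientation: [3.123, 0.34, 0.001]
force: [0.2, 0.0, 0.6]
opening: 0.05
```

```bash
sed -i 's/\[...,2\]>85/[...,2]>105/' m.py; python3 m.py pics/m4.png
```

```text
scene 6.575 ((546.4141235351562, -83.30349731445312), (102.809326171875, 98.70791625976562), 11.925345420837402)
[[ 485.921  -45.637]
 [ 506.317 -142.214]
 [ 606.908 -120.97 ]
 [ 586.511  -24.393]]
side 6.625 ((547.3526611328125, -122.32124328613281), (45.02699279785156, 123.84382629394531), 88.82198333740234)
[[ 484.981 -143.557]
 [ 608.799 -146.103]
 [ 609.724 -101.086]
 [ 485.907  -98.539]]
[ 0.489 -0.097  0.203] [ 0.293 -0.168  0.125]
```

It is sliding well, with the centre at (0.546,-0.083). It needs another 33 mm in x and about 3 mm in y.

apply_moves(
  deltas=[
    [50, [7, 0.9, 0], 0],
    [50, [7, 0.9, 0], 0],
    [50, [7, 0.9, 0], 0],
    [50, [6, 0.9, 0], 0],
    [50, [5, 0.4, 0], 0],
  ],
)

```text
t: 7.25
tool_pos: [0.5216, -0.0942, 0.2027]
orientation: [3.123, 0.34, -0.0]
force: [-1.8, -1.6, 1.3]
opening: 0.0502
```

apply_moves(
  deltas=[
    [50, [0, 0, 0], 0],
    [50, [-12, 0, 0], 0],
    [50, [-13, 0, 0], 0],
    [50, [0, 0, -50], 0],
    [50, [0, 0, -50], 0],
  ],
)

```text
t: 7.88
tool_pos: [0.4952, -0.0997, 0.303]
orientation: [-3.122, -0.339, 0.003]
force: [1.1, -0.1, 0.2]
opening: 0.05
```

apply_moves(
  deltas=[
    [50, [-35, 0, -20], 0],
    [50, [-35, 0, -20], 0],
    [50, [-35, 0, 0], 0],
    [50, [0, 0, 0], 0],
    [50, [0, 0, 0], 0],
  ],
)

```text
t: 8.5
tool_pos: [0.3941, -0.1223, 0.3427]
orientation: [3.123, 0.339, 0.001]
force: [0.5, 0.3, 0.3]
opening: 0.05
```

```bash
python3 m.py pics/m5.png
python3 - <<'E'
from h import *
a=viewer.read_camera("scene");cv2.imwrite("pics/scene5.png",a)
d=np.abs(a.astype(int)-cv2.imread("pics/scene0.png")).max(2)
for n,(x0,y0,x1,y1) in dict(cup=(273,226,303,260),left=(325,182,352,230),right=(70,163,102,212)).items(): print(n,(d[y0:y1,x0:x1]>40).sum())
E
```

```text
scene 8.55 ((579.1312866210938, -81.57339477539062), (103.68370819091797, 102.95291137695312), 11.664589881896973)
[[ 517.952  -41.642]
 [ 538.768 -142.468]
 [ 640.31  -121.505]
 [ 619.495  -20.679]]
side 8.6 ((579.8119506835938, -80.93111419677734), (106.03522491455078, 107.24541473388672), 12.372720718383789)
[[ 516.536  -39.914]
 [ 539.515 -144.669]
 [ 643.088 -121.948]
 [ 620.108  -17.194]]
[ 0.395 -0.122  0.343] [-0.046 -0.15  -0.774]
cup 0
left 0
right 0
```

View pics/m5.png

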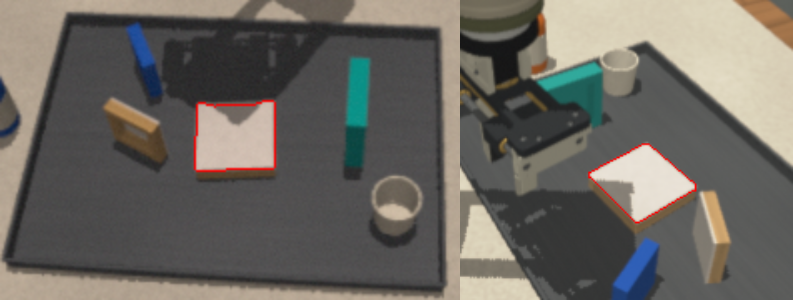

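The panel lies flat in the middle, white face up (left half, about (235,137)). The two cameras agree on a centre of (0.579,-0.081), against the tray centre at (0.579,-0.080). The bystanders are unchanged and the gripper is clear, so I'm handing in.

```bash
python3 -c "
from h import *
print(order.close_job())"
```

```text
the job is handed in; nothing more can be done
None
```

The panel is lying flat, white face up, in the middle of the tray, and the job is handed in. I pushed the top of its white face from the +x side so it fell onto its hollow back. I then slid it about 71 mm along +x with two spread fingertips, backed off and raised the gripper.

**Last checks:**
- **Position:** the scene camera put the panel centre at (0.579,-0.082) and the side camera at (0.580,-0.081). The tray centre from its rim corners in the scene camera is about (0.579,-0.080). A rougher estimate from the side camera, (0.574,-0.088), was 8–9 mm off, still well inside the 30 mm limit.
- **Flatness:** I judged this from the pictures and from the face measuring about 103–107 mm square at the expected height; I did not measure tilt directly.
- **Cup and bottles:** the scene picture shows no change at any of the three.
- **Contact:** the gripper was clear and the wrist force was near zero.

**Readings that disagreed:** two side-camera readings failed before the last move, one because the mask ran onto the gripper and tray and one with an implausible shape. I used only the scene camera for those steps. My corner match on the small look-alike panel was poor, but I only needed it to identify the right panel.

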